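# Set the stirrer's number dial to 4 and start it

### The job

Turn the knob on the stirrer's sloping front until the number 4 stands whole and centred in the little window above the knob. Then start the stirrer: press its round push button fully down and let it spring back. Do not press the button while another number is set, leave the specimen cup standing on the plate and do not disturb the jar beside the stirrer.

Things in the scene. Friction and masses are not known exactly. Their poses are not given: they have to be found in the camera images.
- stirrer: Magnetic stirrer, white, 223 (x) x 220 (y) x 96 mm high, fixed to the bench. Origin: on its underside, 107 mm from its back; z up, x to its back, y to the operator's left. Rear half: flat block with a round steel plate (top 100 mm up, centre 46 mm behind the origin). Front half: grey panel sloping down to the operator, outward normal 26 degrees from vertical; knob and window at its left, push button at its right.
- dial_grip (a point): Point on the knob's axis to grip at: 25 mm outside the panel surface, 13 mm below the knob's flat top. It does not turn with the knob: z = the knob's axis, out of the panel (26 degrees from vertical, to the operator), x up the slope, y to the operator's left. Knob: round black ribbed cylinder, 38 mm diameter, 38 mm tall, with a 42 mm skirt on its lowest 3.5 mm.
- dial (a joint): Turn of the knob and of the white number drum behind it, rad, growing clockwise as the operator sees it. Black figures 1 to 8, 22 mm tall, 13 wide: number n is centred in the window at (n - 1) * pi/4, so 4 at 2.356; clockwise brings higher numbers. Stops at -0.1 and 5.6, no clicks; friction (about 0.06 N m) holds it where it is left.
- window (a point): Centre of the window in the panel surface, 38 mm up the slope from the knob's axis: a black-edged opening 24 mm wide and 26 mm along the slope, through which one number of the drum shows. Axes as dial_grip.
- start_top (a point): Centre of the top face of the white round push button, 30 mm in diameter, in a black housing; 112 mm to the right of the knob's axis along the panel. Its z axis points out of the panel as that of dial_grip; it is pushed inward along the panel's normal.
- start (a joint): Travel of the push button, m: 0 is up, 0.006 fully down, which takes about 4 N; it springs back when let go.
- cup_mid (a point): Centre (half-way up) of the clear specimen cup with a yellow lid, 64 mm in diameter, 71 mm tall, that stands loose on the steel plate.
- jar_mid (a point): Centre (half-way up) of the black jar, 68 mm in diameter, 86 mm tall, that stands loose on the bench to the left of the stirrer.
Things that resemble listed ones, but are neither listed nor needed, are in the scene too. What is meant by the part that bears cup_mid is not brown or purple, and is the larger of those in its own colour.

How it is judged:
By the outcome, as a careful person would: the job done as asked, in the order asked, and still so for the second after the job is handed in, with the robot touching nothing.
It also fails if it takes over 54 s, if anything falls off the work surface, if the arm or the gripper's body presses on something with over 40 N, if the wrist force passes 120 N, or if a joint passes its speed limit or range.

### The arm

A 6-joint arm with a two-finger parallel gripper is mounted at the origin on a cart in front of the work surface, level with it; the furniture and walls round the work are solid. World frame = base frame: x ahead of the robot, y to its left, z up, the work surface at z = 0. Lengths are in m, angles in rad, forces in N, time in s.
With the tool pointing down it reaches from about 0.35 to 0.975 m from the base axis. Payload 4.9 kg.
Tool frame: the origin (TCP) lies midway between the tips of the shut fingers; the grasp point (between the pads) lies 19 mm behind it; z points along the fingers, y is the line along which they close (so a half turn about z gives the same grasp; the last joint's range is limited). The gripper opens to 85 mm and grips with 20 to 120 N. Pads are 22 mm wide; open, the fingers measure 114 mm over their backs; the gripper's body (76 mm by 85 mm) begins 54 mm behind the grasp point. The pads swing forward as they close: fully open they stand 13 mm farther back than shut.
Start: joints at [1.123, 0.053, 1.613, -0, 1.476, -0.119], TCP at [0.202, 0.592, 0.231] pointing down, gripper open.
Joint ranges: [-3.01, 3.01], [-1.01, 2.22], [0.06, 2.58], [-1.02, 4.17], [0.09, 2.62], [-3.14, 3.14]. Speed limits (rad/s): [2.57, 2.57, 3.14, 3.14, 3.14, 3.14].

### API

Orientations are given as a unit quaternion [w, x, y, z].
In Python, from plant import state, grab_frame, job_done, cut_out, place_of gives the robot as it stands.
- The arm moves only by the tool jog_arm, never from a script. Its argument "motion" is text: rows parted by semicolons, each of 7 numbers parted by spaces: the opening in per cent of the stroke, from 0 (shut) to 100 (fully open), then the shift along the tool's x, y, z as a fraction of full scale, then the turn, a rotation vector about the tool's x, y, z as a fraction of full scale. A call has exactly 5 rows; each row is the pose to reach, as a shift and turn from the pose commanded when the call began, along the tool's axes at that moment; what a row does not reach only later rows make up. Full scale, the value 1, is 50 cm for a shift and 1.5 rad for a turn. A row lasts 1/8 s, in which the tool goes at most 62.5 mm and 10.7 degrees, less where a joint would pass 70% of its speed; a pose out of reach is approached as far as the arm can. A call with a number of a shift or a turn outside -1 to 1 is refused whole. A call with a gripper value outside its range is refused whole. The fingers move at their own pace and stop on an object; the grip force is fixed at half the most. Time passes only in rows, so rows that repeat a pose let the fingers close, or fill a call up. It gives the time, the measured TCP pose, the force, the opening and the grip force at its end, in the units of the state.
- state(): the state, without advancing time (a new reading comes with each control period).
- grab_frame(name): name is "scene" or "top" or "wrist"; returns a dict with "color" (384x512x3 uint8, red, green, blue), "range_z" (384x512 float32, m along the optical axis (not along the pixel's ray), 0 where there is no reading), "intrinsics" (3x3 intrinsics, pixels), "world_from_camera" (4x4, takes a point from camera to world coordinates). Camera axes: x right, y up, looking along -z (the intrinsics and any distortion apply to the point x, -y, -z); pixel columns grow to the right and rows downward; lengths in m; the calibration is good to about 2 mm. A picture is of the moment at which its call begins.
- job_done(): hands the job in; it is judged then, once.
Trained networks look in the newest picture that a camera, given by its name, has taken for a name from the list of things; names that differ only in an ending like _2 or _b are one class to them, and where a whole thing is asked for, a point or a joint stands for the part that bears it (a point fixed in the world has none). Each returns a list of dicts, best first, with "p" (0 to 1); they miss things now and then, are a little off and sometimes report something else, mostly with a low value. They report only what shows in the picture. A call takes as long as a camera call. They do not tell look-alikes from the thing itself.
- cut_out(camera, thing): "pixels" (384x512 bool, what is visible of it).
- place_of(camera, thing): "at" ([x, y, z] in m, in world coordinates, good to about 4 mm: a listed point, or the origin of a listed thing).
The state is a dict: "time": time; "joint_pos": joint angles; "joint_vel": joint speeds; "joint_efforts": joint torques, N m; "tool_pos": TCP position; "tool_rot": TCP orientation; "contact_force": force on the tool from outside, world axes, zero at the start; "ft_torque": the same for the moment, N m; "gripper_width": opening from 0.0 (shut) to 1.0 (fully open); "grasp_force": force on a finger pad.
Only numpy, scipy, OpenCV 4.12 (cv2) and the standard library are available. Lean on these libraries where they do the work, as an engineer would, in place of code of your own. Each camera call takes 0.05 s, during which the arm holds its last target. There are 200 camera calls.

## Working session

There is one attempt and no reset: what is moved stays moved. The work goes in short steps, Python scripts to look and compute and a tool call to move; the robot and the scene stay as the last step left them, time stands still between calls to the robot, and variables do not carry over. Pictures are saved under pics/ and viewed, at most 10 in all, crops included, and the job is handed in when it is done.

Besides the shell and the picture viewer there is one more tool, called after ">>>" as name(argument=value, ...) on one line, values as JSON. jog_arm: Moves the arm, as the interface text tells. Shift numbers are shares of 50 cm and turn numbers shares of 1.5 rad, none past 1 either way. Its arguments: {"type":"object","properties":{"motion":{"type":"string"}},"required":["motion"]}

```bash
mkdir -p pics; ls
python3 - <<'E'
from plant import *
import cv2,numpy as np
s=state();print(s)
ims=[]
for c in ["scene","top"]:
    f=grab_frame(c);ims.append(f["color"])
    np.savez(f"pics/{c}0.npz",**f)
    print(c,f["intrinsics"].tolist(),f["world_from_camera"].round(4).tolist())
    for t in ["stirrer","dial_grip","window","start_top","cup_mid","jar_mid"]:
        print(t,[(round(d["p"],2),np.round(d["at"],4).tolist()) for d in place_of(c,t)[:4]])
im=np.hstack(ims);cv2.imwrite("pics/a.png",cv2.resize(im[:,:,::-1],(800,300)))
cv2.imwrite("pics/top.png",cv2.resize(ims[1][:,:,::-1],(768,576)))
E
```

```text
pics
{'time': 0.0, 'joint_pos': array([ 1.12300161e+00,  5.33692776e-02,  1.61428128e+00, -1.79004339e-05,
        1.47598757e+00, -1.18954982e-01]), 'joint_vel': array([ 3.52419958e-04,  4.87884765e-04,  7.51239024e-05,  9.86935182e-04,
       -1.00032386e-03, -1.31135443e-03]), 'joint_efforts': array([ 9.26625289e-04, -3.93686736e+01, -3.70174813e+01, -1.64281810e-04,
        7.15271453e-03,  1.57699799e-05]), 'tool_pos': array([0.20155035, 0.59096051, 0.23006291]), 'tool_rot': array([-2.77400277e-04,  1.63679117e-01,  9.86513102e-01, -9.84436460e-04]), 'contact_force': array([0.01681729, 0.09701633, 1.14545367]), 'ft_torque': array([-0.0453245 , -0.02715722,  0.02602258]), 'grasp_force': 0.0, 'gripper_width': 0.9958366314452778}
scene [[456.15867671783377, 0.0, 255.64005020175225], [0.0, 456.15867671783377, 193.21387712959964], [0.0, 0.0, 1.0]] [[0.8047, 0.3428, -0.4847, 0.1393], [-0.5937, 0.4694, -0.6536, -0.4702], [0.0035, 0.8137, 0.5812, 0.6814], [0.0, 0.0, 0.0, 1.0]]
stirrer [(0.87, [0.582, 0.1647, 0.0018])]
dial_grip [(0.75, [0.5003, 0.2086, 0.1034])]
window [(0.81, [0.5439, 
[... 220 characters left out ...]
29, 0.017, 0.0285])]
jar_mid [(0.57, [0.5581, 0.3743, 0.0386])]
top [[347.1467865176276, 0.0, 255.5684816032576], [0.0, 347.1467865176276, 190.85466929501345], [0.0, 0.0, 1.0]] [[-0.0168, 0.9953, -0.0951, 0.5062], [-0.9997, -0.0151, 0.0183, 0.1409], [0.0168, 0.0953, 0.9953, 0.9648], [0.0, 0.0, 0.0, 1.0]]
stirrer [(0.63, [0.5055, 0.0969, 0.1032]), (0.57, [0.5819, 0.1605, -0.0008])]
dial_grip [(0.58, [0.5001, 0.2091, 0.1029])]
window [(0.63, [0.5491, 0.2113, 0.0995])]
start_top [(0.69, [0.5045, 0.1007, 0.1047])]
cup_mid [(0.74, [0.6346, 0.1688, 0.1337]), (0.65, [0.7995, 0.013, 0.0283]), (0.62, [0.389, 0.283, 0.0367]), (0.53, [0.3989, 0.1458, 0.0261])]
jar_mid [(0.93, [0.5578, 0.3738, 0.0444])]
```

View pics/top.png

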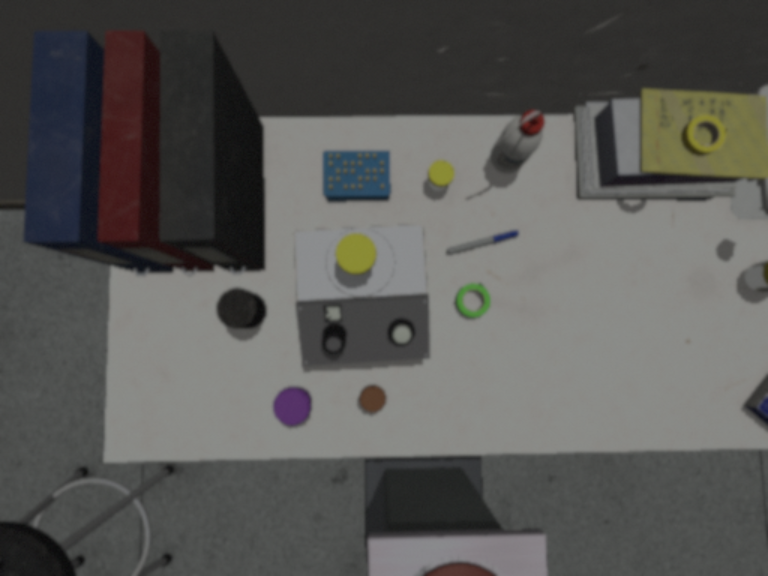

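View pics/a.png

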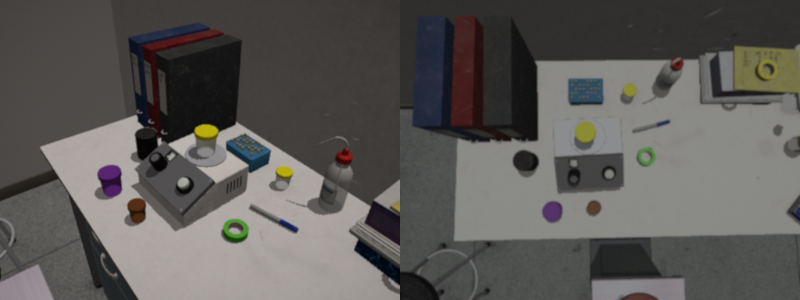

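The cup meant is the yellow-lidded one on the plate at top-view px (355,253). It is larger than the other yellow one at (441,175), and the purple (292,406) and brown (372,399) cups are excluded. The knob is at (333,340), the window at (333,313), the button at (401,333) and the jar at (241,309). Next I'll fit the stirrer's pose and make a confirming crop.

```bash
cat > h.py <<'E'
from plant import *
import cv2,numpy as np
from scipy.spatial.transform import Rotation as R
def cloud(f):
    K=f["intrinsics"];d=f["range_z"];v,u=np.indices(d.shape)
    p=np.stack([(u-K[0,2])/K[0,0]*d,-(v-K[1,2])/K[1,1]*d,-d],-1)
    T=f["world_from_camera"];return p@T[:3,:3].T+T[:3,3]
def project(f,p):
    T=f["world_from_camera"];q=(np.asarray(p)-T[:3,3])@T[:3,:3];K=f["intrinsics"]
    return np.stack([K[0,0]*q[...,0]/-q[...,2]+K[0,2],-K[1,1]*q[...,1]/-q[...,2]+K[1,2]],-1)
def rot(q): return R.from_quat(np.roll(q,-1))
E
python3 - <<'E'
from h import *
for c in ["scene","top"]:
    f=grab_frame(c);P=cloud(f);m=cut_out(c,"stirrer");
    print(c,[(round(x["p"],2),int(x["pixels"].sum())) for x in m])
    k=max(m,key=lambda x:x["pixels"].sum())["pixels"]&(f["range_z"]>0)
    Q=P[cv2.erode(k.astype(np.uint8),np.ones((5,5)))>0]
    top=P[k&(abs(P[...,2]-.096)<.004)&(P[...,0]>.57)]
    print("top rect",cv2.minAreaRect(top[:,:2].astype(np.float32)),np.median(top[:,2]))
    s=Q[(Q[:,0]>.48)&(Q[:,0]<.53)&(Q[:,1]>.12)&(Q[:,1]<.18)]
    for _ in range(3):
        A=np.c_[s[:,:2],np.ones(len(s))];w=np.linalg.lstsq(A,s[:,2],rcond=None)[0];r=s[:,2]-A@w;s=s[abs(r)<.005]
    n=np.array([-w[0],-w[1],1]);n/=np.linalg.norm(n);print("panel n",n,"tilt",np.degrees(np.arccos(n[2])),"yaw",np.arctan2(-n[1],-n[0]),"z at .5,.15",w@[.5,.15,1])
a,b=[np.load(f"pics/{c}0.npz") for c in("scene","top")]
def crop(f,pts):
    u=project(f,np.array(pts)).mean(0).astype(int);return cv2.resize(f["color"][u[1]-40:u[1]+40,u[0]-40:u[0]+40,::-1],(400,400),interpolation=cv2.INTER_CUBIC)
pts=[[.6,.17,.12],[.53,.2,.1]]
cv2.imwrite("pics/crop.png",np.hstack([crop(a,pts),crop(b,pts)]))
E
```

```text
scene [(0.87, 10421)]
top rect ((0.632138192653656, 0.16345155239105225), (0.12239590287208557, 0.2226533442735672), 0.4931361973285675) 0.09685779975711206
panel n [-0.44411025 -0.01749258  0.89580137] tilt 26.38845054910957 yaw 0.03936756506353172 z at .5,.15 0.07833239468071723
top [(0.77, 7281), (0.68, 3835)]
top rect ((0.63181471824646, 0.16400101780891418), (0.12157072126865387, 0.21965989470481873), 2.2935733795166016) 0.09687037107347063
panel n [-0.43643231 -0.01556541  0.89960245] tilt 25.89414047169538 yaw 0.03565000636427763 z at .5,.15 0.07759791932514837
```

View pics/crop.png

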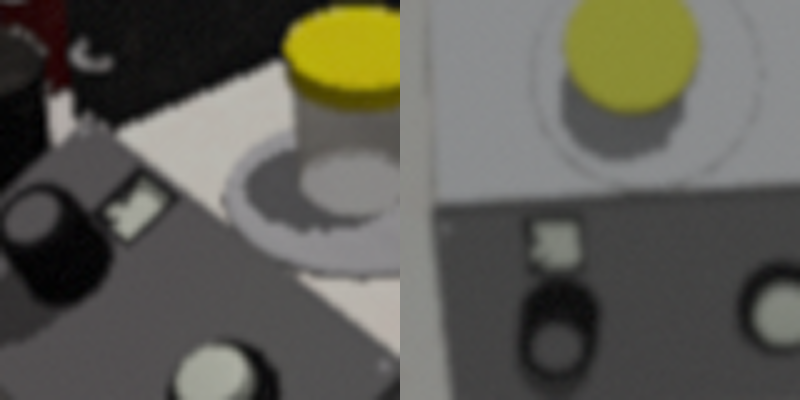

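The crop confirms the yellow-lidded cup stands on the plate. The window shows a partly turned figure, too blurred to read. I'll move above the knob and read it with the wrist camera.

```bash
cat >> h.py <<'E'
yaw=.036;t=np.radians(26)
n=np.array([-np.sin(t)*np.cos(yaw),-np.sin(t)*np.sin(yaw),np.cos(t)])
left=np.array([-np.sin(yaw),np.cos(yaw),0]);up=np.cross(left,n)
G=np.array([.500,.2095,.105])
def plan(p,Rt):
    s=state();R0=rot(s["tool_rot"])
    d=R0.inv().apply(np.asarray(p)-s["tool_pos"]);r=(R0.inv()*Rt).as_rotvec()
    print("shift frac",(d/.5).round(4),"turn frac",(r/1.5).round(4),"deg",np.degrees(np.linalg.norm(r)).round(1),"q6",s["joint_pos"][5].round(3))
def down(a=0): # tool z=-n ; a=0: tool x = up slope
    x=up;z=-n;y=np.cross(z,x);return R.from_matrix(np.c_[x,y,z])*R.from_rotvec([0,0,a])
E
python3 - <<'E'
from h import *
s=state();R0=rot(s["tool_rot"]);print("tool axes",R0.as_matrix().round(2).tolist(),"up",up,"left",left)
f=grab_frame("wrist");T=f["world_from_camera"]
print("cam in tool",R0.inv().apply(T[:3,3]-s["tool_pos"]).round(3),"look",R0.inv().apply(-T[:3,2]).round(3),f["intrinsics"][0])
for a in (0,np.pi/2,np.pi,-np.pi/2):
    print(a); plan(G+.12*n,down(a))
E
```

```text
tool axes [[-0.95, 0.32, 0.0], [0.32, 0.95, 0.0], [-0.0, 0.0, -1.0]] up [0.89821169 0.0323496  0.43837115] left [-0.03599222  0.99935207  0.        ]
cam in tool [ 0.081 -0.    -0.143] look [-0.316 -0.001  0.949] [314.49214607   0.         254.92043063]
0
shift frac [-0.7128 -0.5681  0.037 ] turn frac [-0.4174  0.077   1.8083] deg 159.6 q6 -0.119
1.5707963267948966
shift frac [-0.7128 -0.5681  0.037 ] turn frac [ 0.2011 -0.292  -1.265 ] deg 112.9 q6 -0.119
3.141592653589793
shift frac [-0.7128 -0.5681  0.037 ] turn frac [-0.0551 -0.2991 -0.239 ] deg 33.2 q6 -0.119
-1.5707963267948966
shift frac [-0.7128 -0.5681  0.037 ] turn frac [-0.2647 -0.1823  0.7895] deg 73.3 q6 -0.119
```

Run:
```python
from h import *
plan(G+.12*n+.09*up,down(np.pi))
```

```text
shift frac [-0.864  -0.5103 -0.0419] turn frac [-0.0551 -0.2991 -0.239 ] deg 33.2 q6 -0.119
```

>>> jog_arm(motion="100 -0.1 -0.06 -0.04 0 0 0; 100 -0.2 -0.12 -0.04 0 0 0; 100 -0.3 -0.18 -0.04 -0.02 -0.1 -0.08; 100 -0.4 -0.24 -0.04 -0.03 -0.17 -0.14; 100 -0.5 -0.3 -0.04 -0.045 -0.24 -0.19")

```text
time: 1.58
tool_pos: [0.391, 0.3677, 0.2519]
tool_rot: [0.184, 0.018, 0.983, 0.004]
contact_force: [0.1, 0.8, -0.3]
gripper_width: 1.003
grasp_force: 0.0
```

Run:
```python
from h import *
plan(G+.12*n+.09*up,down(np.pi))
```

```text
shift frac [-0.2679 -0.3047  0.098 ] turn frac [-0.01   -0.0561 -0.0469] deg 6.3 q6 -0.742
```

>>> jog_arm(motion="100 -0.06 -0.075 0.024 0 -0.02 -0.02; 100 -0.13 -0.15 0.05 -0.01 -0.056 -0.047; 100 -0.2 -0.23 0.073 -0.01 -0.056 -0.047; 100 -0.268 -0.305 0.098 -0.01 -0.056 -0.047; 100 -0.268 -0.305 0.098 -0.01 -0.056 -0.047")

```text
time: 2.2
tool_pos: [0.5283, 0.2081, 0.2513]
tool_rot: [0.223, -0.013, 0.975, 0.003]
contact_force: [-0.9, -0.2, 0.3]
gripper_width: 1.004
grasp_force: 0.0
```

Run:
```python
from h import *
s=state();print(s["tool_pos"],s["joint_pos"])
f=grab_frame("wrist");P=cloud(f)
for t in ["dial_grip","window","start_top"]:
    print(t,[(round(d["p"],2),np.round(d["at"],4).tolist()) for d in place_of("wrist",t)[:3]])
Pn=P-G;h=Pn@n;a=Pn@up;b=Pn@left
pan=(f["range_z"]>0)&(abs(a)<.04)&(b<-.03)&(b>-.08);print("panel h",np.median(h[pan]))
k=(h>.006)&(h<.025)&(abs(a)<.04)&(abs(b)<.04);print("knob top h",np.median(h[k]),"centre a,b",(a[k].max()+a[k].min())/2,(b[k].max()+b[k].min())/2,np.ptp(a[k]),np.ptp(b[k]))
W=G-.025*n+.038*up
print(project(f,W))
cv2.imwrite("pics/w1.png",cv2.resize(f["color"][...,::-1],(768,576)))
```

```text
[0.52829212 0.20811081 0.25126122] [ 0.30248405 -0.36823199  2.0002074  -0.13400607  1.0786979  -1.25789782]
dial_grip [(0.88, [0.5062, 0.2022, 0.108])]
window [(0.77, [0.5455, 0.2136, 0.1015])]
start_top [(0.93, [0.506, 0.0987, 0.1071])]
panel h -0.023787646423762823
knob top h 0.014458271787625186 centre a,b 0.0015907704293925788 -0.0015725996532679233 0.0391551001460755 0.039149009827254604
[258.08676108 121.47145839]
```

View pics/w1.png

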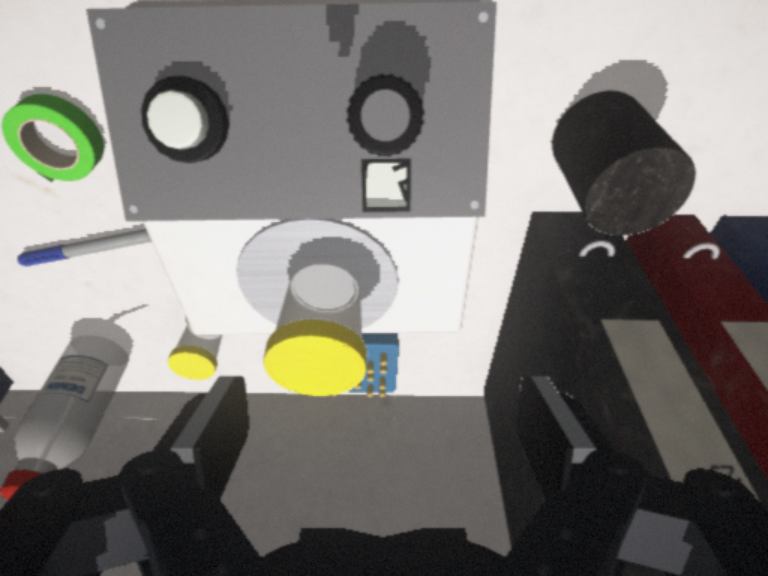

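The wrist view is upside down. The knob is at (386,115), the window at (386,185) and the button at (185,118). Part of a figure shows at the operator's left edge of the window, so I'll enlarge it.

```bash
cat >> h.py <<'E'
G=G+.0015*up-.0015*left+.0013*n
W=G-.025*n+.038*up
def winview(f,name,px=20):
    # rectified: operator's view, up slope up, 36 mm square
    c=[W+.018*(i*up+j*left) for i,j in((1,1),(1,-1),(-1,-1),(-1,1))]
    M=cv2.getPerspectiveTransform(project(f,np.array(c)).astype(np.float32),np.float32([[0,0],[500,0],[500,500],[0,500]]))
    im=cv2.warpPerspective(f["color"],M,(500,500),flags=cv2.INTER_CUBIC);cv2.imwrite(name,im[...,::-1]);return im
E
python3 - <<'E'
from h import *
winview(grab_frame("wrist"),"pics/win1.png")
E
```

```text
(no output)
```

View pics/win1.png

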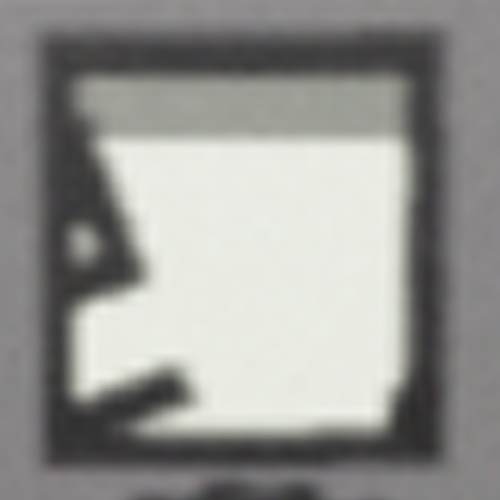

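Rectified view, operator's way up: the left edge shows the right half of a "2" — bottom bar at (180,385), mid-bar corner at (140,280) — tilted about 22° counter-clockwise. The foot of the "1" is at lower right (395,400). So the dial is at about 0.39 and needs about +1.96 rad clockwise. Next is the approach.

Run:
```python
from h import *
plan(G+.05*n,down(np.pi))
plan(G-.018*n,down(np.pi))
```

```text
shift frac [ 0.1714 -0.0067  0.1378] turn frac [ 0.0001 -0.0031 -0.001 ] deg 0.3 q6 -1.258
shift frac [ 0.1707 -0.0067  0.2738] turn frac [ 0.0001 -0.0031 -0.001 ] deg 0.3 q6 -1.258
```

>>> jog_arm(motion="100 0.09 -0.004 0.03 0 -0.003 0; 100 0.17 -0.0067 0.07 0 -0.003 -0.001; 100 0.171 -0.0067 0.138 0 -0.003 -0.001; 100 0.171 -0.0067 0.138 0 -0.003 -0.001; 100 0.171 -0.0067 0.138 0 -0.003 -0.001")

```text
time: 3.08
tool_pos: [0.4802, 0.2071, 0.1533]
tool_rot: [0.226, -0.017, 0.974, 0.004]
contact_force: [1.2, -0.1, 0.3]
gripper_width: 0.999
grasp_force: 0.0
```

Run:
```python
from h import *
plan(G-.018*n,down(np.pi))
f=grab_frame("wrist");P=cloud(f);Pn=P-G;h=Pn@n;a=Pn@up;b=Pn@left
k=(f["range_z"]>0)&(h>.004)&(h<.025)&(abs(a)<.035)&(abs(b)<.03);print("knob top h",np.median(h[k]),"centre a,b",(a[k].max()+a[k].min())/2,(b[k].max()+b[k].min())/2,np.ptp(a[k]),np.ptp(b[k]))
```

```text
shift frac [0.0038 0.0003 0.1376] turn frac [ 0.0001  0.0011 -0.0005] deg 0.1 q6 -1.202
knob top h 0.013060780499744008 centre a,b -0.0008639249355962171 2.997070596198574e-05 0.038335895285944915 0.03918333445652705
```

>>> jog_arm(motion="100 0.004 0 0.05 0 0.001 0; 100 0.004 0 0.1 0 0.001 0; 100 0.004 0 0.136 0 0.001 0; 100 0.004 0 0.136 0 0.001 0; 30 0.004 0 0.136 0 0.001 0")

```text
time: 3.75
tool_pos: [0.5087, 0.2076, 0.0917]
tool_rot: [0.225, -0.017, 0.974, 0.004]
contact_force: [-0.0, 0.5, 0.0]
gripper_width: 0.82
grasp_force: 0.0
```

>>> jog_arm(motion="20 0 0 0 0 0 0; 20 0 0 0 0 0 0; 20 0 0 0 0 0 0; 20 0 0 0 0 0 0; 20 0 0 0 0 0 0")

```text
time: 4.38
tool_pos: [0.5082, 0.2088, 0.0917]
tool_rot: [0.225, -0.016, 0.974, 0.006]
contact_force: [-6.0, 5.2, 7.0]
gripper_width: 0.431
grasp_force: 59.1
```

Run:
```python
from h import *
plan(G-.018*n,down(np.pi)); s=state(); print(s["contact_force"],s["ft_torque"],s["grasp_force"],s["gripper_width"])
```

```text
shift frac [-0.     -0.0011  0.0023] turn frac [ 0.0017  0.0003 -0.002 ] deg 0.2 q6 -1.193
[-5.97466733  5.20259939  6.98528439] [0.80166553 0.72571726 0.400798  ] 59.125640988349915 0.43126437382143723
```

>>> jog_arm(motion="20 0 0 0 0 0 0.1; 20 0 0 0 0 0 0.2; 20 0 0 0 0 0 0.3; 20 0 0 0 0 0 0.4; 20 0 0 0 0 0 0.5")

```text
time: 5.0
tool_pos: [0.5082, 0.2089, 0.0917]
tool_rot: [0.207, 0.344, 0.912, 0.088]
contact_force: [-5.6, 6.3, 6.0]
gripper_width: 0.428
grasp_force: 59.1
```

>>> jog_arm(motion="20 0 0 0 0 0 0.1; 20 0 0 0 0 0 0.2; 20 0 0 0 0 0 0.3; 20 0 0 0 0 0 0.4; 20 0 0 0 0 0 0.5")

```text
time: 5.62
tool_pos: [0.5083, 0.209, 0.0918]
tool_rot: [0.161, 0.654, 0.722, 0.158]
contact_force: [-5.1, 6.5, 5.5]
gripper_width: 0.424
grasp_force: 59.2
```

>>> jog_arm(motion="20 0 0 0 0 0 0.1; 20 0 0 0 0 0 0.2; 20 0 0 0 0 0 0.28; 20 0 0 0 0 0 0.307; 20 0 0 0 0 0 0.307")

```text
time: 6.25
tool_pos: [0.5084, 0.209, 0.0918]
tool_rot: [0.121, 0.8, 0.556, 0.191]
contact_force: [-4.6, 6.1, 5.1]
gripper_width: 0.43
grasp_force: 59.2
```

Run:
```python
from h import *
s=state(); print(s["contact_force"],s["ft_torque"],s["grasp_force"],s["joint_pos"][5])
print("turned",(down(np.pi).inv()*rot(s["tool_rot"])).as_rotvec())
plan(G-.018*n,down(np.pi+1.96))
f=grab_frame("wrist");a=winview(f,"pics/x.png")
g=grab_frame("scene");b=winview(g,"pics/x.png")
cv2.imwrite("pics/w2.png",np.hstack([cv2.resize(a,(400,400)),cv2.resize(b,(400,400))])[...,::-1])
```

```text
[-4.63284527  6.11258112  5.07359722] [0.94710313 0.66183596 0.39550657] 59.17562127113342 0.7677220427395779
turned [-0.00302208  0.00229917  1.96381325]
shift frac [-0.0015  0.0001  0.0024] turn frac [-0.0001 -0.0021 -0.0025] deg 0.3 q6 0.768
```

View pics/w2.png

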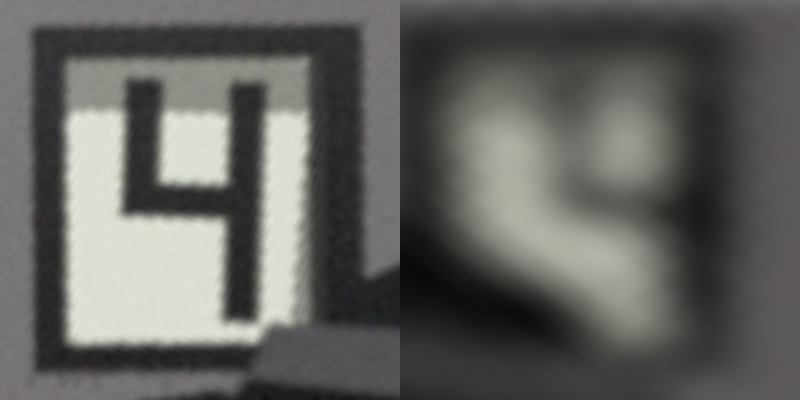

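With the knob gripped, the wrist view (left) shows a whole "4", nearly centred. I'll let go, back off and measure squarely.

>>> jog_arm(motion="100 0 0 0 0 0 0; 100 0 0 0 0 0 0; 100 0 0 0 0 0 0; 100 0 0 0 0 0 0; 100 0 0 0 0 0 0")

```text
time: 6.98
tool_pos: [0.5078, 0.207, 0.0897]
tool_rot: [0.122, 0.8, 0.556, 0.188]
contact_force: [0.3, -0.3, 0.7]
gripper_width: 1.001
grasp_force: 0.0
```

>>> jog_arm(motion="100 0 0 -0.05 0 0 0; 100 0 0 -0.12 0 0 0; 100 0 0 -0.2 0 0 0; 100 0 0 -0.2 0 0 0; 100 0 0 -0.2 0 0 0")

```text
time: 7.6
tool_pos: [0.464, 0.2055, 0.179]
tool_rot: [0.122, 0.8, 0.556, 0.188]
contact_force: [0.3, -0.0, -0.7]
gripper_width: 1.0
grasp_force: 0.0
```

Run:
```python
from h import *
s=state(); print(s["tool_pos"],s["contact_force"])
f=grab_frame("wrist");T=f["world_from_camera"];c=T[:3,3]-W;print("cam rel window up,left,n",c@up,c@left,c@n)
a=winview(f,"pics/w3.png")
```

```text
[0.46395433 0.20551009 0.17903803] [ 0.33119932 -0.0362124  -0.73231457]
cam rel window up,left,n -0.008214685450247334 0.07381832001535188 0.2486943030041972
```

View pics/w3.png

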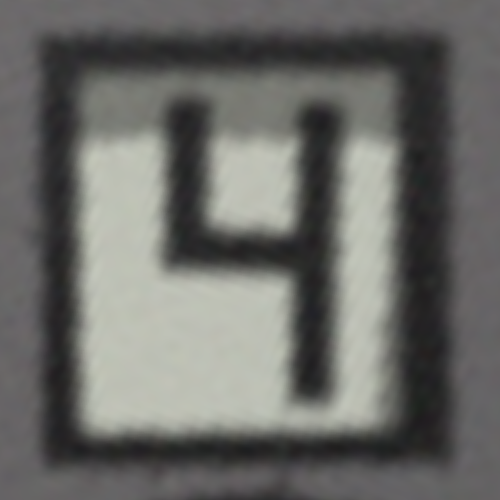

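A whole "4", tilted perhaps 2° clockwise. This view is oblique from the left, so I'll move straight over the window and measure it with numbers.

Run:
```python
from h import *
s=state()
plan(s["tool_pos"]-.074*left+.01*up,rot(s["tool_rot"]))
```

```text
shift frac [-0.1292  0.0749  0.0002] turn frac [0. 0. 0.] deg 0.0 q6 0.758
```

>>> jog_arm(motion="100 -0.06 0.035 0 0 0 0; 100 -0.129 0.075 0 0 0 0; 100 -0.129 0.075 0 0 0 0; 100 -0.129 0.075 0 0 0 0; 100 -0.129 0.075 0 0 0 0")

```text
time: 8.28
tool_pos: [0.4755, 0.1328, 0.1833]
tool_rot: [0.121, 0.8, 0.557, 0.188]
contact_force: [0.7, -0.2, -0.2]
gripper_width: 1.0
grasp_force: 0.0
```

```bash
cat > m.py <<'E'
from h import *
f=grab_frame("wrist");T=f["world_from_camera"];c=T[:3,3]-W;print("cam rel window up,left,n",c@up,c@left,c@n)
a=winview(f,"pics/w4.png");g=cv2.cvtColor(a,cv2.COLOR_RGB2GRAY)
_,b=cv2.threshold(g,85,255,cv2.THRESH_BINARY_INV)
k,L,S,C=cv2.connectedComponentsWithStats(b)
for i in range(1,k):
    if S[i,4]>2000:
        rr=cv2.minAreaRect(np.argwhere(L==i)[:,::-1].astype(np.float32));print(S[i],C[i].round(1),rr)
# right-stroke line fit: centre of dark run per row
d=[i for i in range(1,k) if 5000<S[i,4]<40000 and 120<C[i][0]<380 and S[i,2]<250]
for i in d:
    pts=[]
    for y in range(S[i,1]+20,S[i,1]+S[i,3]-20):
        xs=np.where(L[y]==i)[0];xs=xs[xs>C[i][0]]
        if len(xs)and len(xs)<60: pts.append((xs.mean(),y))
    print("digit tilt cw deg",np.degrees(-np.polyfit([p[1] for p in pts],[p[0] for p in pts],1)[0]))
E
python3 m.py
```

```text
cam rel window up,left,n 0.001689522025579863 0.0006945739140937167 0.24866638148947437
[   36    30   416   470 59110] [245.9 256.8] ((243.20091247558594, 265.1435546875), (468.5975646972656, 414.1000061035156), 89.65794372558594)
[  181    97   177   302 18786] [279.2 224. ] ((261.1867370605469, 244.2800750732422), (176.08929443359375, 298.3329162597656), 3.6411852836608887)
digit tilt cw deg 2.014147974914512
```

View pics/w4.png

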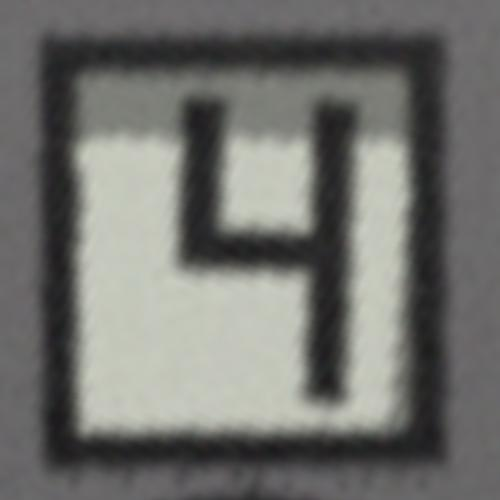

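Seen squarely, the "4" is at x≈261 against the frame centre at 243, tilted 2–3° clockwise. That is about 0.037 rad too far, so I'll regrip and turn back.

>>> jog_arm(motion="100 0.06 -0.035 0 0 0 0; 100 0.129 -0.075 0 0 0 0; 100 0.129 -0.075 0 0 0 0; 100 0.129 -0.075 0 0 0 0; 100 0.129 -0.075 0.06 0 0 0")

```text
time: 8.95
tool_pos: [0.4792, 0.2064, 0.1558]
tool_rot: [0.123, 0.8, 0.556, 0.191]
contact_force: [0.2, 0.1, -0.4]
gripper_width: 0.997
grasp_force: 0.0
```

Run:
```python
from h import *
plan(G-.0175*n,down(np.pi+1.96))
```

```text
shift frac [-0.0002 -0.0049  0.142 ] turn frac [ 0.0028 -0.0016 -0.0019] deg 0.3 q6 0.759
```

>>> jog_arm(motion="100 0 -0.003 0.05 0 0 0; 100 0 -0.003 0.1 0 0 0; 100 0 -0.003 0.138 0 0 0; 100 0 -0.003 0.138 0 0 0; 20 0 -0.003 0.138 0 0 0")

```text
time: 9.57
tool_pos: [0.5065, 0.2072, 0.0909]
tool_rot: [0.122, 0.8, 0.556, 0.189]
contact_force: [-0.1, 0.7, 0.4]
gripper_width: 0.819
grasp_force: 0.0
```

>>> jog_arm(motion="20 0 0 0 0 0 0; 20 0 0 0 0 0 0; 20 0 0 0 0 0 0; 20 0 0 0 0 0 0; 20 0 0 0 0 0 0")

```text
time: 10.2
tool_pos: [0.5074, 0.2075, 0.0923]
tool_rot: [0.123, 0.8, 0.556, 0.19]
contact_force: [-2.2, -5.2, 6.8]
gripper_width: 0.425
grasp_force: 59.8
```

>>> jog_arm(motion="20 0 0 0 0 0 -0.01; 20 0 0 0 0 0 -0.025; 20 0 0 0 0 0 -0.025; 20 0 0 0 0 0 -0.025; 20 0 0 0 0 0 -0.025")

```text
time: 10.82
tool_pos: [0.5075, 0.2074, 0.0924]
tool_rot: [0.127, 0.789, 0.571, 0.187]
contact_force: [-1.9, -5.1, 6.7]
gripper_width: 0.427
grasp_force: 59.9
```

>>> jog_arm(motion="100 0 0 0 0 0 0; 100 0 0 0 0 0 0; 100 0 0 0 0 0 0; 100 0 0 0 0 0 0; 100 0 0 0 0 0 0")

```text
time: 11.45
tool_pos: [0.506, 0.2077, 0.0899]
tool_rot: [0.125, 0.79, 0.571, 0.186]
contact_force: [-0.4, -0.0, -0.3]
gripper_width: 1.002
grasp_force: 0.0
```

>>> jog_arm(motion="100 0 0 -0.05 0 0 0; 100 0 0 -0.12 0 0 0; 100 0 0 -0.2 0 0 0; 0 -0.06 0.035 -0.2 0 0 0; 0 -0.129 0.075 -0.2 0 0 0")

```text
time: 12.08
tool_pos: [0.4768, 0.1331, 0.1868]
tool_rot: [0.125, 0.789, 0.572, 0.187]
contact_force: [0.3, 0.1, -0.5]
gripper_width: 0.599
grasp_force: 0.0
```

>>> jog_arm(motion="0 0 0 0 0 0 0; 0 0 0 0 0 0 0; 0 0 0 0 0 0 0; 0 0 0 0 0 0 0; 0 0 0 0 0 0 0")

```text
time: 12.7
tool_pos: [0.4765, 0.1337, 0.1855]
tool_rot: [0.125, 0.789, 0.572, 0.186]
contact_force: [-0.1, -1.2, 0.5]
gripper_width: 0.002
grasp_force: 0.0
```

```bash
python3 m.py
python3 - <<'E'
from h import *
s=state();print(s["time"],s["contact_force"])
f=grab_frame("wrist");P=cloud(f);m=cut_out("wrist","start_top");print([(x["p"],x["pixels"].sum()) for x in m])
print([(x["p"],x["at"]) for x in place_of("wrist","start_top")])
B=G-.112*left;Pn=P-B;h=Pn@n;a=Pn@up;b=Pn@left
r=(f["range_z"]>0)&(abs(a)<.03)&(abs(b)<.03)
w=r&(f["color"].min(-1)>110)&(h>-.02)
print("white button h",np.median(h[w]),"centre a,b",(a[w].max()+a[w].min())/2,(b[w].max()+b[w].min())/2,np.ptp(a[w]),np.ptp(b[w]),w.sum())
print("start_top est",B+np.median(h[w])*n)
E
```

```text
cam rel window up,left,n 0.0005729451630915307 0.0025987784944535804 0.25022799862855255
[   36    32   415   446 55203] [245.7 252.6] ((242.92344665527344, 254.6094512939453), (444.45648193359375, 413.64312744140625), 89.69524383544922)
[  153    98   174   298 18298] [256.1 224.6] ((239.5, 246.5), (297.0, 173.0), 90.0)
digit tilt cw deg -0.45956244135874647
12.75 [-0.27619966 -0.0066815  -0.67729648]
[(0.9, np.int64(549)), (0.49, np.int64(35319))]
[(0.87, [0.5068, 0.1015, 0.1077])]
white button h -0.0034590139599050434 centre a,b 0.0026586478890121903 0.00859480108494064 0.02510698112484634 0.04247630352776024 491
start_top est [0.50637827 0.09615613 0.10371705]
```

The "4" is now centred: digit at 239.5 against the frame at 243, tilt -0.5°. Next is the exact position of the button and its housing height.

Run:
```python
from h import *
B=np.array([.506,.098,.1045])
for c in("wrist","scene","top"):
    f=grab_frame(c);P=cloud(f);m=cut_out(c,"start_top")[0]["pixels"]&(f["range_z"]>0)
    Pn=P-B;h=Pn@n;a=Pn@up;b=Pn@left
    w=cv2.erode(m.astype(np.uint8),np.ones((3,3)))>0
    if c!="wrist": w=m
    w&=(f["color"].min(-1)>100)
    print(c,"h",np.median(h[w]),"a,b mean",a[w].mean(),b[w].mean(),np.ptp(a[w]),np.ptp(b[w]))
    rr=np.hypot(a-np.median(a[w]),b-np.median(b[w]))
    for lo,hi in((0,.012),(.0165,.019),(.019,.022),(.03,.035)):
        k=(rr>=lo)&(rr<hi)&(f["range_z"]>0)&(abs(h)<.04);print(lo,np.percentile(h[k],[20,50,80]).round(4))
plan(B+.015*n,rot(state()["tool_rot"]))
```

```text
wrist h -0.0009131765748038915 a,b mean 0.005027066817238202 0.00550239754905991 0.024663206979529576 0.022196963969254906
0 [-0.0105 -0.0028 -0.0006]
0.0165 [-0.0227 -0.0209 -0.0105]
0.019 [-0.023  -0.0222 -0.0111]
0.03 [-0.0231 -0.0226 -0.022 ]
scene h -1.4694337306257112e-05 a,b mean 0.00026085737618266697 -0.0027269623741587525 0.024620528789407188 0.028229426251141408
0 [-0.0015 -0.      0.001 ]
0.0165 [-0.0117 -0.01   -0.0088]
0.019 [-0.0203 -0.0136 -0.0099]
0.03 [-0.023  -0.0221 -0.0209]
top h -0.0008519907597879429 a,b mean 0.004910936669419574 -0.0010125122693262743 0.023683303594098454 0.022526356900863652
0 [-0.0024 -0.0011  0.0001]
0.0165 [-0.0122 -0.0105 -0.0095]
0.019 [-0.0211 -0.0127 -0.0106]
0.03 [-0.0236 -0.0227 -0.0213]
shift frac [-0.0747  0.0057  0.1407] turn frac [0. 0. 0.] deg 0.0 q6 0.489
```

```bash
cat >> h.py <<'E'
B=np.array([.506,.098,.1045])+.002*up-.0018*left-.0005*n
E
python3 - <<'E'
from h import *
plan(B+.015*n,down(np.pi+1.92))
E
```

```text
shift frac [-0.0767  0.0107  0.1417] turn frac [-0.0007  0.0009 -0.0031] deg 0.3 q6 0.489
```

>>> jog_arm(motion="0 -0.0767 0.0107 0 0 0 0; 0 -0.0767 0.0107 0.05 0 0 0; 0 -0.0767 0.0107 0.1 0 0 0; 0 -0.0767 0.0107 0.141 0 0 0; 0 -0.0767 0.0107 0.141 0 0 0")

```text
time: 13.82
tool_pos: [0.5003, 0.0959, 0.1166]
tool_rot: [0.124, 0.79, 0.571, 0.184]
contact_force: [0.0, -0.2, -0.6]
gripper_width: -0.0
grasp_force: 0.0
```

Run:
```python
from h import *
plan(B,down(np.pi+1.92));d=state()["tool_pos"]-B;print(d@up,d@left,d@n)
```

```text
shift frac [0.0016 0.0037 0.0279] turn frac [-0.0033  0.002  -0.0032] deg 0.4 q6 0.368
-0.0019208664955091082 -8.475548572941944e-05 0.013941378142938304
```

>>> jog_arm(motion="0 0.0016 0.0037 0.02 0 0 0; 0 0.0016 0.0037 0.03 0 0 0; 0 0.0016 0.0037 0.04 0 0 0; 0 0.0016 0.0037 0.044 0 0 0; 0 0.0016 0.0037 0.044 0 0 0")

```text
time: 14.45
tool_pos: [0.5132, 0.0967, 0.1005]
tool_rot: [0.125, 0.789, 0.571, 0.186]
contact_force: [-1.6, 0.5, 3.7]
gripper_width: -0.003
grasp_force: 1.9
```

Run:
```python
from h import *
s=state();d=s["tool_pos"]-B;print(d@up,d@left,d@n,s["contact_force"]@n)
```

```text
0.0026230907064380615 0.00020287888441908056 -0.006240088407972212 4.001354909775772
```

>>> jog_arm(motion="0 0 0 0.002 0 0 0; 0 0 0 0.004 0 0 0; 0 0 0 0.006 0 0 0; 0 0 0 0.006 0 0 0; 0 0 0 0.006 0 0 0")

```text
time: 15.08
tool_pos: [0.5138, 0.0967, 0.0999]
tool_rot: [0.125, 0.789, 0.572, 0.185]
contact_force: [-26.7, -2.1, 27.9]
gripper_width: 0.002
grasp_force: 18.0
```

Run:
```python
from h import *
s=state();d=s["tool_pos"]-B;print(d@up,d@left,d@n,s["contact_force"]@n)
```

```text
0.0029489895073445188 0.0002404524147308625 -0.006997614398719108 36.810393052900764
```

The force rose to 37 N at the stop, so the button is fully down. Releasing and retreating.

>>> jog_arm(motion="0 0 0 -0.02 0 0 0; 0 0 0 -0.06 0 0 0; 0 0 0 -0.14 0 0 0; 0 0 0 -0.22 0 0 0; 0 0 0 -0.22 0 0 0")

```text
time: 15.7
tool_pos: [0.4672, 0.0951, 0.2002]
tool_rot: [0.127, 0.789, 0.571, 0.189]
contact_force: [0.2, 0.6, -0.3]
gripper_width: -0.001
grasp_force: 0.0
```

Run:
```python
from h import *
s=state();print(s["tool_pos"],s["contact_force"])
plan(s["tool_pos"]+.11*left-.02*up,rot(s["tool_rot"]))
for c in("scene","top"):
    f=grab_frame(c);P=cloud(f)
    m=cut_out(c,"start_top")
    if m:
        m=m[0]["pixels"]&(f["range_z"]>0)&(f["color"].min(-1)>100);print(c,"button h",np.median((P[m]-B)@n) if m.any() else None)
    for t in("cup_mid","jar_mid"):print(t,[(round(d["p"],2),np.round(d["at"],3).tolist()) for d in place_of(c,t)[:2]])
```

```text
[0.46722836 0.09512898 0.20017136] [ 0.18131691  0.59132186 -0.26166827]
shift frac [ 0.1925 -0.1137 -0.0004] turn frac [0. 0. 0.] deg 0.0 q6 0.368
scene button h 0.00020453190707761082
cup_mid [(0.95, [0.4, 0.146, 0.027]), (0.8, [0.794, 0.016, 0.026])]
jar_mid []
top button h 5.149841549682425e-05
cup_mid [(0.96, [0.634, 0.169, 0.136]), (0.83, [0.393, 0.284, 0.036])]
jar_mid [(0.66, [0.556, 0.373, 0.043])]
```

```bash
python3 m.py; python3 -c "
from plant import job_done
print(job_done())"
```

```text
cam rel window up,left,n -0.006122812379774426 -0.03565652229277936 0.26352546691831075
[   30    27   423   473 68546] [233.1 252.9] ((241.0230712890625, 263.14996337890625), (472.1943664550781, 421.178466796875), 89.81517028808594)
[  156    98   182   301 20936] [262.1 224.4] ((246.5, 248.0), (300.0, 181.0), 90.0)
digit tilt cw deg -0.332048977527787
the job is handed in; nothing more can be done
None
```

The job is handed in: the dial shows 4 centred in the window, and the button was then pressed fully down and sprang back. The cup and jar have not moved, and the arm is clear of everything.

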